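# Load the cube carrier and hold it up by its bail

## Task

Two mortar cubes are finished: lift them out of the shallow metal tray and set them down, without dropping them, into the two pockets of the steel carrier, one in each; leave the smaller, round-edged spacer block where it lies in the tray. Then swing the carrier's folded bail up over the cubes and lift the loaded carrier by the black sleeve of the bail, about 12 cm clear of the bench. Finish while still holding it there, steady and level, for a colleague to take it from you: do not put it down or let go.

Things in the scene. Friction and masses are not known exactly. Their poses are not given: they have to be found in the camera images.
- tray: shallow open tray of sheet steel, 150 (x) by 340 (y) mm, rim 18 mm high, its floor 5 mm above the bench; fixed. Origin: centre of its underside; z up. The two cubes and the spacer lie in it in a row along its y, about 100 mm apart, in any order, each turned by some angle
- cube_a: grey mortar cube, 50 x 50 x 50 mm, sharp edges, about 0.28 kg, one of the two to be collected. Origin: centre of its underside; axes along its edges, z up. Loose
- cube_b: the other grey mortar cube, the same 50 x 50 x 50 mm, about 0.28 kg, to be collected. Origin: centre of its underside; axes along its edges, z up. Loose
- spacer: grey mortar spacer block with rounded top edges, 40 (x) x 50 (y) x 36 (z) mm, lower than the cubes; it stays in the tray. Origin: centre of its underside
- carrier: loose steel carrier for two cubes, about 0.3 kg empty. Origin: centre of its underside; z up, y its long way. 70 x 124 mm, 140 mm over the bail's arms. Side rails at x = +-30 mm, 26 mm high, lips flared out to x = +-35 mm; end plates at y = +-60 mm, 26 mm high, each with a 24 mm wide lug 72 mm high at x = 0 for the bail's pivot; divider at y = 0, 4 mm thick, 22 mm high
- pocket_1 (a point): centre of the floor of the first pocket, at y = +30.5 mm in the carrier's frame, 7 mm above its underside. The pocket is 57 x 57 mm inside, square to the carrier: a cube has 3.5 mm play on each side. Grip the cube by its upper half and across the carrier's x, so that the fingers stay above the side rails and clear of the lugs
- pocket_2 (a point): the same for the second pocket, at y = -30.5 mm in the carrier's frame
- bail (a joint): hinge of the bail, a U of 6 mm round bar, rad: 0 = folded down level on its stops, towards the carrier's +x; pi/2 = upright over the carrier's middle; 2.8 = swung over to -x. Pivot line along the carrier's y at x = 0, 60 mm above its underside. Nearly no friction: it falls back if let go early, and the lifted carrier hangs level about it by itself
- sleeve: black grip sleeve on the middle of the bail, 18 mm in diameter, 80 mm long, turning easily on the bar. Origin: its centre; y along it, parallel to the carrier's y; x and z turn with it. It runs 100 mm from the pivot line: 60 mm above the bench with the bail folded, 160 mm with it upright. Grip its middle from above, across its length

How it is judged:
On the way, in this order (a step that is already met when the one before it is completed fails the run):
1. both cubes stand seated on the pocket floors, one in each pocket, let go, while the carrier still stands on the bench (x of cube_a in the frame of carrier between -0.008 and 0.008 m and x of cube_b in the frame of carrier between -0.008 and 0.008 m and z of cube_a in the frame of carrier between 0.003 and 0.011 m and z of cube_b in the frame of carrier between 0.003 and 0.011 m and ((y of cube_a in the frame of carrier between 0.0225 and 0.0385 m and y of cube_b in the frame of carrier between -0.0385 and -0.0225 m) or (y of cube_a in the frame of carrier between -0.0385 and -0.0225 m and y of cube_b in the frame of carrier between 0.0225 and 0.0385 m)) and contact force between the fingers and cube_a below 0.1 N and contact force between the fingers and cube_b below 0.1 N and height (world z) of carrier below 0.008 m), for 0.2 s.
2. the bail has been swung up over the cubes while the carrier still stands on the bench (value of joint bail between 1.2 and 1.95 rad and height (world z) of carrier below 0.012 m), for 0.1 s.
At the end, for the whole second after the job is handed in: The carrier hangs from the fingers by the bail's sleeve, underside 8 to 20 cm above the bench, tilted under 8 degrees, slower than 3 cm/s and 0.25 rad/s; a cube sits in each pocket (8 mm from its centre, 4 mm from its floor at most); the spacer still lies in the tray (x of cube_a in the frame of carrier between -0.008 and 0.008 m and x of cube_b in the frame of carrier between -0.008 and 0.008 m and z of cube_a in the frame of carrier between 0.003 and 0.011 m and z of cube_b in the frame of carrier between 0.003 and 0.011 m and ((y of cube_a in the frame of carrier between 0.0225 and 0.0385 m and y of cube_b in the frame of carrier between -0.0385 and -0.0225 m) or (y of cube_a in the frame of carrier between -0.0385 and -0.0225 m and y of cube_b in the frame of carrier between 0.0225 and 0.0385 m)) and height (world z) of carrier between 0.08 and 0.2 m and angle between carrier's own z axis and vertical below 0.14 rad and linear speed of carrier below 0.03 m/s and angular speed of carrier below 0.25 rad/s and contact force between the fingers and sleeve above 2 N and contact force between tray and carrier below 0.1 N and contact force between the fingers and cube_a below 0.1 N and contact force between the fingers and cube_b below 0.1 N and horizontal distance between spacer and tray below 0.15 m and height (world z) of spacer below 0.01 m); the arm keeps its last pose, push and grip.
It fails at once if a cube was let go in the air or dropped ((height (world z) of cube_a above 0.037 m and contact force between the fingers and cube_a below 0.02 N and height (world z) of carrier below 0.02 m) or (height (world z) of cube_b above 0.037 m and contact force between the fingers and cube_b below 0.02 N and height (world z) of carrier below 0.02 m)).
It fails at once if the spacer block was moved (distance of spacer from where it was at the start of the episode above 0.03 m).
It fails at once if the carrier was tipped (angle between carrier's own z axis and vertical above 0.5 rad).
It also fails if it takes over 72 s, if anything falls off the work surface, if the arm or the gripper's body presses on something with over 40 N, if the wrist force passes 120 N, or if a joint passes its speed limit or range.

## Robot

A 6-joint arm with a two-finger parallel gripper is mounted at the origin on a cart in front of the work surface, level with it; the furniture and walls round the work are solid. World frame = base frame: x ahead of the robot, y to its left, z up, the work surface at z = 0. Lengths are in m, angles in rad, forces in N, time in s.
With the tool pointing down it reaches from about 0.25 to 0.8 m from the base axis. Payload 3.9 kg.
Tool frame: the origin (TCP) lies on the front face of the gripper's body, between the roots of the fingers; the fingertips stand 73 mm ahead of it and the grasp point (between the pads) lies 54 mm ahead of it; z points along the fingers, y is the line along which they close (so a half turn about z gives the same grasp; the last joint's range is limited). The gripper opens to 85 mm and grips with 20 to 120 N. Pads are 22 mm wide; open, the fingers measure 114 mm over their backs; the gripper's body (76 mm by 85 mm) begins 54 mm behind the grasp point. The pads swing forward as they close: fully open they stand 13 mm farther back than shut.
Start: joints at [-1.155, 0.26, -0.138, 1.173, 0, 1.571], TCP at [0.212, -0.48, 0.304] pointing down, gripper open.
Joint ranges: [-2.78, 2.78], [-0.83, 1.72], [-1.28, 1.37], [-1.9, 2.12], [-1.57, 1.48], [-3.14, 3.14]. Speed limits (rad/s): [2.57, 2.57, 3.14, 3.14, 3.14, 3.14].

## Interface

Orientations are given as [roll, pitch, yaw] about the fixed x, y, z axes, in that order (R = Rz(yaw) Ry(pitch) Rx(roll)).
In Python, from bench import manip gives the robot as it stands. The module is installed in compiled form; this text tells all that it offers.
- The arm moves only by the tool play_rows, never from a script. Its argument "rows" is a list that holds one entry, the list of rows, each a list of 5 numbers: the closure, from -1 (fully open) to 1 (shut), then the shift along the world's x, y, z normalised to -1 to 1, where 1 is 1000 mm, then the turn about the world's z normalised to -1 to 1, where 1 is pi rad. In form: [[[jaw, tx, ty, tz, turn], ...]]. A call has 1 to 12 rows; each row shifts and turns the commanded pose from where the row before left it; what a row does not reach is not made up. A row lasts 1/10 s, in which the tool goes at most 50 mm and 8.59 degrees, less where a joint would pass 70% of its speed; a pose out of reach is approached as far as the arm can. A call with a number of a shift or a turn outside -1 to 1 is refused whole. A call with a gripper value outside its range is refused whole. The fingers move at their own pace and stop on an object; "force" is the grip in N (left out, the last holds). Time passes only in rows, so rows that do not move let the fingers close. It gives the time, the measured TCP pose, the force, the opening and the grip force at its end, in the units of the state.
- manip.sense(): the state, without advancing time (a new reading comes with each control period).
- manip.read_camera(name): name is "side" or "top" or "wrist"; returns a dict with "color" (400x640x3 uint8, red, green, blue), "fx", "fy", "cx", "cy" (pixels), "rvec" (rotation vector, rad) and "tvec" (3), from world to camera coordinates, as OpenCV has them. Camera axes: x right, y down, z forward; pixel columns grow to the right and rows downward; lengths in m; the calibration is good to about 2 mm. A picture is of the moment at which its call begins. There is no depth.
- manip.sign_off(): hands the job in; it is judged then, once.
The state is a dict: "time_s": time; "q": joint angles; "qd": joint speeds; "effort": joint torques, N m; "eef_pos": TCP position; "tool_rot": TCP orientation; "force": force on the tool from outside, world axes, zero at the start; "wrist_torque": the same for the moment, N m; "opening": finger opening in m; "gripper_force": force on a finger pad.
Only numpy, scipy, OpenCV 4.12 (cv2) and the standard library are available. Lean on these libraries where they do the work, as an engineer would, in place of code of your own. Each camera call takes 0.05 s, during which the arm holds its last target. There are 200 camera calls.

## Working session

There is one attempt and no reset: what is moved stays moved. The work goes in short steps, Python scripts to look and compute and a tool call to move; the robot and the scene stay as the last step left them, time stands still between calls to the robot, and variables do not carry over. Pictures are saved under pics/ and viewed, at most 10 in all, crops included, and the job is handed in when it is done.

Besides the shell and the picture viewer there is one more tool, called after ">>>" as a command line: name --argument value ..., lists and objects as JSON in quotes. play_rows: Moves the arm, as the interface text tells. Scaled input: -1 to 1 covers 1000 mm each way for a shift and pi rad each way for a turn. Its arguments: {"type":"object","properties":{"rows":{"type":"array","items":{"type":"array","items":{"type":"array","items":{"type":"number"}}}},"force":{"type":"number"}},"required":["rows"]}

```bash
mkdir -p pics; cat > h.py <<'E'
import numpy as np,cv2
from bench import manip
def shot(n,f):
    c=manip.read_camera(n); cv2.imwrite('pics/'+f,c['color'][:,:,::-1]); np.savez('pics/'+f+'.npz',**{k:np.array(c[k]) for k in c}); return c
def load(f): return dict(np.load('pics/'+f+'.npz'))
def KRt(c):
    K=np.array([[c['fx'],0,c['cx']],[0,c['fy'],c['cy']],[0,0,1]],float); R=cv2.Rodrigues(np.array(c['rvec'],float).reshape(3))[0]; return K,R,np.array(c['tvec'],float).reshape(3)
def onplane(c,px,z):
    K,R,t=KRt(c); p=np.atleast_2d(np.array(px,float)); d=(np.linalg.inv(K)@np.c_[p,np.ones(len(p))].T).T@R; o=-R.T@t
    return o+d*((z-o[2])/d[:,2])[:,None]
def proj(c,X):
    K,R,t=KRt(c); x=(K@(R@np.atleast_2d(X).T+t[:,None])).T; return x[:,:2]/x[:,2:]
def tri(c1,p1,c2,p2):
    P=[np.c_[K@R,K@t] for K,R,t in (KRt(c1),KRt(c2))]
    X=cv2.triangulatePoints(P[0],P[1],np.atleast_2d(np.array(p1,float)).T,np.atleast_2d(np.array(p2,float)).T); return (X[:3]/X[3]).T
E
python3 - <<'E'
from h import *
a=shot('top','top0.png');b=shot('side','side0.png')
for c in (a,b):
    K,R,t=KRt(c); print(K[0,0],-R.T@t,R[2])
s=manip.sense(); print(s['time_s'],s['eef_pos'],s['tool_rot'],s['opening'])
cv2.imwrite('pics/both.png',cv2.resize(np.vstack([a['color'],b['color']])[:,:,::-1],(480,600)))
E
```

```text
375.0358777033715 [ 0.44557067 -0.0235175   0.90876453] [ 0.10610098  0.02447534 -0.99405409]
380.95951451884923 [0.14677695 0.67588931 0.71184064] [ 0.39455673 -0.67547619 -0.62294214]
0.1 [ 0.21184697 -0.47983363  0.30315532] [-3.13984095e+00 -1.59764726e-05  4.15753731e-01] 0.08521928134504204
```

View pics/top0.png

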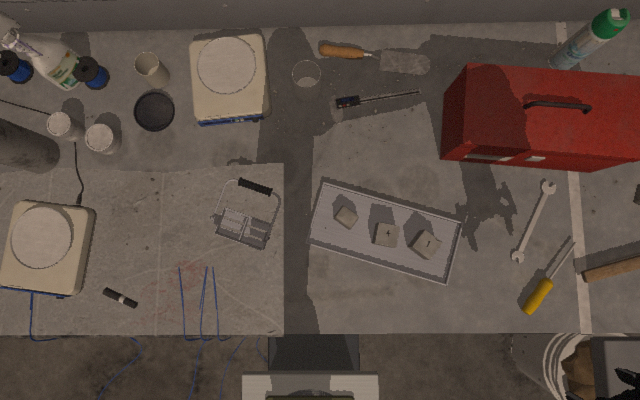

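View pics/side0.png

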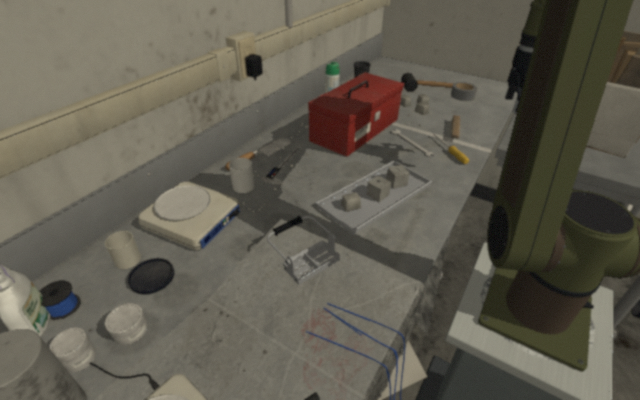

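The top view shows the rounded spacer leftmost in the tray at about (346,217) and the cubes at (386,234) and (426,243). The carrier is at about (245,225), with the black sleeve beyond it at (255,186). The side view agrees: spacer (351,201), cubes (378,188) and (398,175), carrier (312,262).

```bash
python3 - <<'E'
from h import *
a=load('top0.png');b=load('side0.png');
np.set_printoptions(precision=4,suppress=True)
print(onplane(a,[(346,215),(386,231),(426,240)],.05),onplane(a,[(244,231)],.02),onplane(a,[(255,186)],.06))
print(tri(a,[(386,232),(426,240),(346,215),(255,186)],b,[(378,182),(398,170),(351,196),(288,226)]))
A=cv2.resize(a['color'][160:290,200:470],None,fx=2.9,fy=2.9,interpolation=cv2.INTER_CUBIC)
cv2.imwrite('pics/topc.png',A[:,:,::-1])
w=shot('wrist','w0.png');K,R,t=KRt(w);print(K,-R.T@t,R)
E
```

```text
[[ 0.5167 -0.0883  0.05  ]
 [ 0.4793 -0.1785  0.05  ]
 [ 0.4581 -0.268   0.05  ]] [[0.4835 0.1521 0.02  ]] [[0.5848 0.1199 0.06  ]]
[[ 0.4748 -0.1789  0.052 ]
 [ 0.4531 -0.2696  0.0505]
 [ 0.5156 -0.0897  0.0416]
 [ 0.5835  0.1195  0.0564]]
[[339.9539   0.     321.3235]
 [  0.     339.9539 196.8693]
 [  0.       0.       1.    ]] [ 0.2895 -0.446   0.374 ] [[ 0.405  -0.9143 -0.0017]
 [-0.8641 -0.3834  0.326 ]
 [-0.2987 -0.1306 -0.9454]]
```

View pics/topc.png

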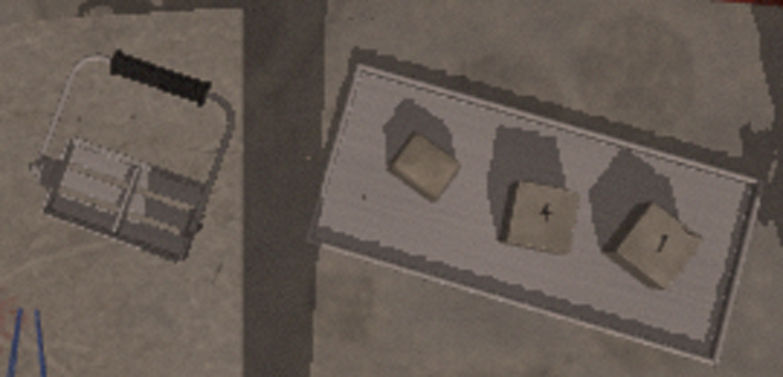

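The enlarged crop confirms it: the leftmost block is the small rounded spacer. The two cubes (marked "4" and "1") are in the middle and at right, and the bail is folded towards +world x. Next I bring the wrist camera closer to the cubes.

>>> play_rows --rows '[[[-1,0.024,0.029,-0.008,0],[-1,0.024,0.029,-0.008,0],[-1,0.024,0.029,-0.008,0],[-1,0.024,0.029,-0.008,0],[-1,0.024,0.029,-0.008,0],[-1,0.024,0.029,-0.008,0],[-1,0.024,0.029,-0.008,0],[-1,0.02,0.027,-0.008,0],[-1,0,0,0,0],[-1,0,0,0,0],[-1,0,0,0,0]]]'

```text
time_s: 1.25
eef_pos: [0.3998, -0.2507, 0.24]
tool_rot: [3.141, 0.0, 0.415]
force: [-0.2, 0.5, -0.3]
opening: 0.0854
gripper_force: 0.0
```

```bash
python3 - <<'E'
from h import *
w=shot('wrist','w1.png');s=manip.sense();print(s['eef_pos'],s['tool_rot'],s['time_s'])
E
```

```text
[ 0.39966372 -0.2510083   0.24011489] [3.14117244e+00 9.66684311e-05 4.14499088e-01] 1.3
```

View pics/w1.png

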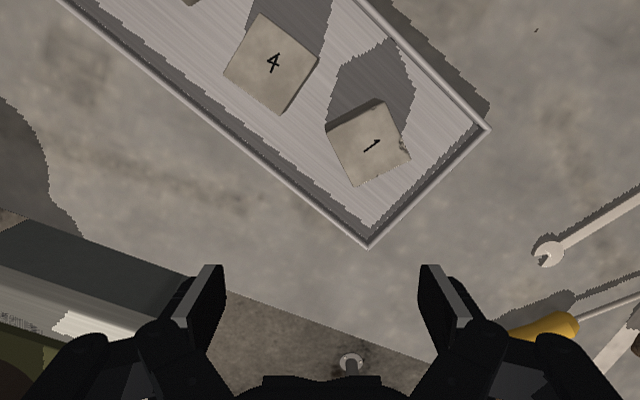

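The wrist view shows cube "4" with its top face centred at about (271,62), corners near (260,13), (319,58), (281,112), (224,73). Cube "1" is centred at about (368,144), corners near (328,135), (384,104), (409,158), (356,186). A second viewpoint will give the heights.

>>> play_rows --rows '[[[-1,0.01,0.03,0,0],[-1,0.01,0.03,0,0],[-1,0.01,0.03,0,0],[-1,0,0,0,0],[-1,0,0,0,0],[-1,0,0,0,0]]]'

```text
time_s: 1.9
eef_pos: [0.4298, -0.1614, 0.2401]
tool_rot: [3.141, 0.0, 0.414]
force: [0.4, -0.8, 0.0]
opening: 0.0854
gripper_force: 0.0
```

```bash
cat > m.py <<'E'
from h import *
np.set_printoptions(precision=4,suppress=True)
def g(c): return cv2.cvtColor(c['color'],cv2.COLOR_RGB2GRAY)
def match(c1,c2,pts,z,r=12):
    """match patches of c1 in c2 near projection at height z"""
    out=[]
    for p in pts:
        X=onplane(c1,p,z); q=proj(c2,X)[0]; S=30
        x,y=np.round(p).astype(int); T=g(c1)[max(0,y-r):y+r+1,x-r:x+r+1]
        qx,qy=np.round(q).astype(int)
        x0,y0=max(0,qx-r-S),max(0,qy-r-S)
        I=g(c2)[y0:qy+r+S+1,x0:qx+r+S+1]
        m=cv2.matchTemplate(I,T,cv2.TM_CCOEFF_NORMED); _,v,_,l=cv2.minMaxLoc(m)
        out.append((l[0]+x0+r,l[1]+y0+(y-max(0,y-r)),v))
    return np.array(out)
E
python3 - <<'E'
from m import *
c1=load('w1.png');c2=shot('wrist','w2.png')
s=manip.sense();print(s['eef_pos'],s['q'])
P={'4':[(260,13),(319,58),(281,112),(224,73),(273,63)],'1':[(328,135),(384,104),(409,158),(356,186),(371,146)]}
for k,p in P.items():
    q=match(c1,c2,p,.055); print(k,'\n',q,'\n',tri(c1,p,c2,q[:,:2]))
    X=onplane(c1,p[:4],.055); print(X.mean(0)); e=np.roll(X,-1,0)-X; print(np.linalg.norm(e,axis=1),np.degrees(np.arctan2(e[:,1],e[:,0]))%90)
cr=lambda c,x,y: cv2.resize(c['color'][y:y+200,x:x+200],None,fx=2,fy=2,interpolation=cv2.INTER_CUBIC)
cv2.imwrite('pics/c2.png',np.hstack([cr(c1,220,0),cr(c2,220,0)])[:,:,::-1]); print(proj(c2,[[.478,-.179,.055],[.455,-.269,.055],[.4835,.152,.02]]))
E
```

```text
[ 0.4298 -0.1614  0.24  ] [-0.3591  0.1876 -0.4092  0.9737 -0.0004  2.3687]
4 
 [[360.     110.       0.6474]
 [402.     119.       0.7613]
 [370.     193.       0.798 ]
 [352.     181.       0.6624]
 [369.     153.       0.7693]] 
 [[ 0.4995 -0.1622  0.0543]
 [ 0.4995 -0.2095 -0.0127]
 [ 0.4442 -0.1987  0.0504]
 [ 0.4605 -0.1676  0.1137]
 [ 0.4739 -0.1819  0.057 ]]
[ 0.4719 -0.1808  0.055 ]
[0.0484 0.0461 0.0476 0.0469] [78.5488 76.5784 79.481  77.6577]
1 
 [[410.     216.       0.8558]
 [462.     189.       0.7076]
 [476.     206.       0.5051]
 [432.     251.       0.4643]
 [453.     223.       0.8877]] 
 [[ 0.4419 -0.237   0.0535]
 [ 0.4788 -0.2657  0.05  ]
 [ 0.4509 -0.3301 -0.0291]
 [ 0.4125 -0.2785  0.0358]
 [ 0.4495 -0.2704  0.0561]]
[ 0.4481 -0.2695  0.055 ]
[0.0464 0.0454 0.0457 0.0458] [52.7962 52.1856 53.2392 53.0171]
[[367.5048 146.2079]
 [454.2964 216.3523]
 [-47.0948 -53.7035]]
```

View pics/c2.png

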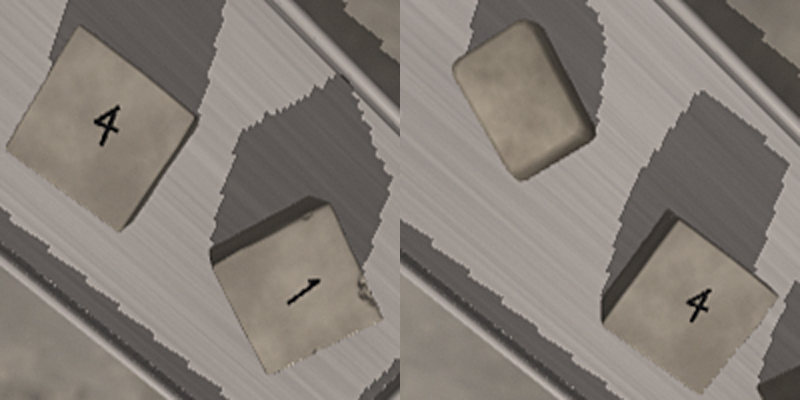

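The crop shows sharp corners on both cubes, which I re-read as pixels. The other block is clearly the spacer.

```bash
python3 - <<'E'
from m import *
c1=load('w1.png');c2=load('w2.png')
a=[(260,13),(318,59),(281,115),(223.5,75)];a2=[(359,108.5),(408.5,148.5),(372,196.5),(321,161.5)]
b=[(326.5,132),(385,102.5),(411,159),(355,187)]
print(tri(c1,a,c2,a2))
for c,p in ((c1,a),(c2,a2),(c1,b)):
    X=onplane(c,p,.055); e=np.roll(X,-1,0)-X; print(X.mean(0),np.linalg.norm(e,axis=1),np.degrees(np.arctan2(e[:,1],e[:,0]))%90)
E
```

```text
[[ 0.5    -0.1615  0.0507]
 [ 0.4889 -0.2092  0.0521]
 [ 0.4432 -0.1999  0.0556]
 [ 0.4521 -0.1517  0.0521]]
[ 0.4708 -0.1809  0.055 ] [0.0482 0.047  0.0484 0.0482] [77.4406 78.2859 78.9473 78.133 ]
[ 0.4714 -0.1802  0.055 ] [0.0486 0.0464 0.0496 0.0483] [76.4558 79.9438 78.7579 78.7051]
[ 0.4486 -0.2694  0.055 ] [0.0474 0.0475 0.0478 0.0486] [50.5006 52.1297 51.8981 51.648 ]
```

>>> play_rows --rows '[[[-1,0.006,-0.003,-0.006,0.043],[-1,0.006,-0.003,-0.006,0.043],[-1,0.006,-0.003,-0.006,0.043],[-1,0.006,-0.003,-0.006,0.043],[-1,0.006,-0.003,-0.006,0.043],[-1,0.006,-0.002,-0.006,0.043],[-1,0.006,-0.002,-0.006,0.043],[-1,0,0,-0.03,0],[-1,0,0,-0.02,0],[-1,0,0,0,0],[-1,0,0,0,0]]]' --force 50

```text
time_s: 3.05
eef_pos: [0.4717, -0.18, 0.148]
tool_rot: [-3.141, -0.0, 1.36]
force: [-1.1, -0.2, 0.2]
opening: 0.0855
gripper_force: 0.0
```

```bash
python3 - <<'E'
from m import *
s=manip.sense();print(s['eef_pos'],s['tool_rot'])
c=shot('wrist','w3.png'); print(proj(c,[[.471,-.1805,.055],[.471,-.1805,.005]]))
E
```

```text
[ 0.4717 -0.18    0.148 ] [-3.1408 -0.      1.3599]
[[319.052  246.7651]
 [319.5464 212.3662]]
```

View pics/w3.png

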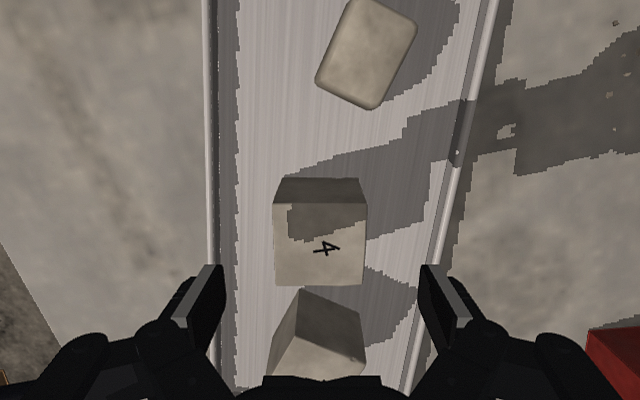

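The cube sits squarely between the jaws: top face about (273–368, 204–286), square to the picture. I descend and grip.

>>> play_rows --rows '[[[-1,0,-0.001,-0.025,0],[-1,0,0,-0.024,0],[-1,0,0,0,0],[-1,0,0,0,0],[1,0,0,0,0],[1,0,0,0,0],[1,0,0,0,0],[1,0,0,0,0],[1,0,0,0,0],[1,0,0,0,0],[1,0,0,0,0],[1,0,0,0,0]]]' --force 50

```text
time_s: 4.3
eef_pos: [0.4723, -0.1805, 0.1002]
tool_rot: [3.14, 0.001, 1.361]
force: [-1.7, 0.1, 6.0]
opening: 0.0491
gripper_force: 53.9
```

>>> play_rows --rows '[[[1,0,0,0.02,0],[1,0,0,0.035,0],[1,0,0,0.04,0],[1,0,0.03,0.04,0],[1,0,0.04,0,0],[1,0,0.04,0,0],[1,0,0.04,0,0],[1,0,0.04,0,0],[1,0,0.03,0,0],[1,0,0.02,0,0],[1,0,0,0,0],[1,0,0,0,0]]]'

```text
time_s: 5.5
eef_pos: [0.4717, 0.0599, 0.2339]
tool_rot: [-3.141, 0.001, 1.363]
force: [-0.3, 0.3, -2.3]
opening: 0.0489
gripper_force: 53.2
```

```bash
python3 - <<'E'
from m import *
s=manip.sense();print(s['eef_pos'],s['tool_rot'],s['opening'],s['force'])
c=shot('wrist','w4.png')
E
```

```text
[0.4717 0.0599 0.2339] [-3.1413  0.0008  1.3627] 0.048941984844599044 [-0.3183  0.2891 -2.3446]
```

>>> play_rows --rows '[[[1,-0.03,0.02,0,0],[1,-0.03,0.02,0,0],[1,0,0.01,0,0],[1,0,0,0,0],[1,0,0,0,0]]]'

```text
time_s: 6.05
eef_pos: [0.413, 0.1092, 0.2342]
tool_rot: [3.14, -0.0, 1.361]
force: [0.7, 0.3, -3.3]
opening: 0.0492
gripper_force: 53.6
```

```bash
python3 - <<'E'
from m import *
s=manip.sense();print(s['eef_pos'],s['tool_rot'],s['opening'],s['force'])
c=shot('wrist','w5.png');b=load('w4.png')
print(proj(b,[[.4835,.152,.02],[.585,.12,.06]]),proj(c,[[.4835,.152,.02],[.585,.12,.06]]))
f=lambda c: cv2.resize(c['color'][0:300,150:550],None,fx=2,fy=2,interpolation=cv2.INTER_CUBIC)
cv2.imwrite('pics/c4.png',f(b)[:,:,::-1]);cv2.imwrite('pics/c5.png',f(c)[:,:,::-1])
E
```

```text
[0.413  0.1092 0.2342] [ 3.14   -0.      1.3606] 0.04915166014594517 [ 0.6638  0.3437 -3.2504]
[[310.975   68.0937]
 [464.6978  82.6705]] [[393.1789 115.316 ]
 [550.7381 135.4209]]
```

View pics/c4.png

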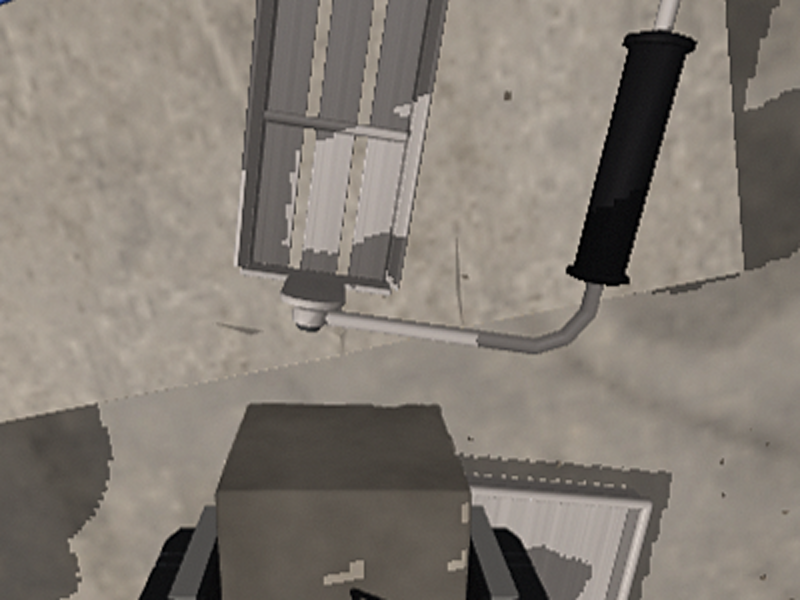

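View pics/c5.png

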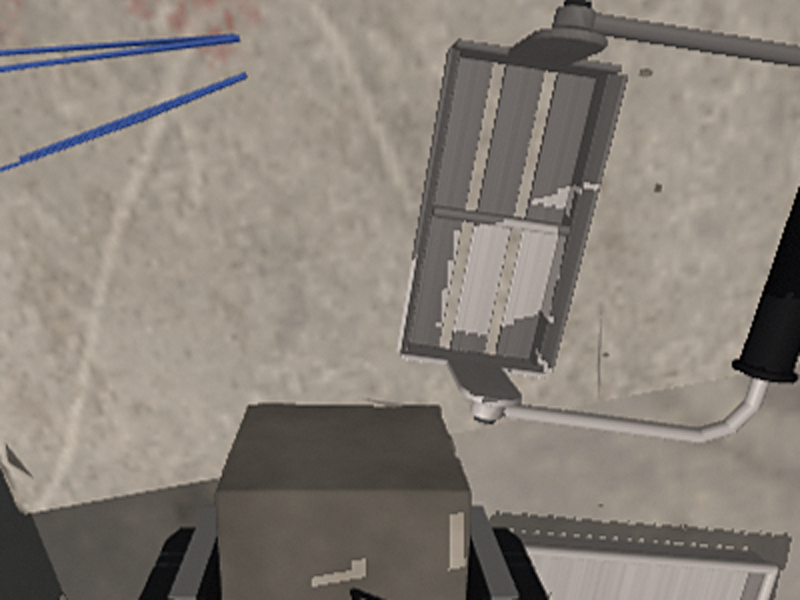

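c5 shows the whole empty carrier: lip corners near crop (452,45), (626,75), (551,370), (402,352), divider (433,212)–(571,230). c4 shows the sleeve from crop (660,40) to (598,276). I fit the carrier pose to both views.

```bash
cat > fit.py <<'E'
from m import *
from scipy.optimize import least_squares
c4,c5=load('w4.png'),load('w5.png')
u=lambda p: np.array(p,float)/2+[150,0]
O5=u([(452,45),(626,75),(551,370),(402,352),(433,212),(571,230)]);M5=np.array([(-35,62,26),(35,62,26),(35,-62,26),(-35,-62,26),(-28.5,0,22),(28.5,0,22)])/1e3
O4=u([(238,266),(398,290),(264,116),(408,136),(660,40),(598,276)]);M4=np.array([(-35,-62,26),(35,-62,26),(-28.5,0,22),(28.5,0,22),(100,40,60),(100,-40,60)])/1e3
def T(p,M):
    c,s=np.cos(p[2]),np.sin(p[2]); return M@np.array([[c,-s,0],[s,c,0],[0,0,1]]).T+[p[0],p[1],p[3]]
def f(p): return np.r_[(proj(c5,T(p,M5))-O5).ravel(),(proj(c4,T(p,M4))-O4).ravel()]
E
python3 - <<'E'
from fit import *
r=least_squares(f,[.48,.15,-.3,0],loss='soft_l1');print(r.x,np.degrees(r.x[2]));print(r.fun.reshape(-1,2))
print(tri(c4,O4[[2,3,0]],c5,O5[[4,5,3]]))
p=r.x; print('pockets',T(p,np.array([[0,.0305,.007],[0,-.0305,.007]])),'sleeve',T(p,np.array([[.1,0,.06]])),'psi',np.pi/2+p[2])
E
```

```text
[ 0.4919  0.1542 -0.3483 -0.0092] -19.955917253664822
[[-1.3443 -1.9183]
 [ 0.9229 -2.8267]
 [ 0.1358  1.8274]
 [-3.0926  0.3119]
 [ 0.9845 -1.1672]
 [-1.2395 -0.4329]
 [ 0.4268  1.9272]
 [ 2.3247  1.5496]
 [ 3.4234 -0.195 ]
 [ 2.0082  0.5884]
 [-2.8787 -0.2175]
 [-2.9122  0.2602]]
[[0.4632 0.1638 0.0206]
 [0.5164 0.1453 0.023 ]
 [0.4401 0.1109 0.0286]]
pockets [[ 0.5023  0.1828 -0.0022]
 [ 0.4815  0.1255 -0.0022]] sleeve [[0.5859 0.12   0.0508]] psi 1.222499865462901
```

```bash
python3 - <<'E'
from fit import *
def fz(q,sel): 
    p=[q[0],q[1],q[2],0]; a=(proj(c5,T(p,M5))-O5+q[3:5]); b=(proj(c4,T(p,M4))-O4+q[5:7])
    return np.r_[[a.ravel(),[]][sel==4],[b.ravel(),[]][sel==5],q[3:]*.3]
for sel in (5,4,0):
    r=least_squares(fz,[.48,.15,-.3,0,0,0,0],loss='soft_l1',args=(sel,));print(sel,r.x,np.degrees(r.x[2]));print(np.abs(r.fun).max(),r.fun.round(1))
for c,O,i in((c4,O4,[2,3]),(c5,O5,[4,5])):
    X=onplane(c,O[i],.022); print(X.mean(0),np.linalg.norm(X[1]-X[0]),np.degrees(np.arctan2(*(X[1]-X[0])[[1,0]])))
for c,O,i in((c4,O4,[0,1]),(c5,O5,[3,2]),(c5,O5,[0,1])):
    X=onplane(c,O[i],.026); print(X.mean(0),np.linalg.norm(X[1]-X[0]),np.degrees(np.arctan2(*(X[1]-X[0])[[1,0]])))
X=onplane(c4,O4[4:],.06);print(X.mean(0),X)
E
```

```text
5 [  0.4875   0.1357  -0.3486   0.2022 -23.9733   0.       0.    ] -19.975420404717756
7.191980994569468 [-1.2  0.2  1.9 -0.8  0.7  1.6 -3.2  0.2  1.1 -0.5 -0.6  0.1  0.1 -7.2
  0.   0. ]
4 [  0.4903   0.1457  -0.3433   0.      -0.      -1.9577 -12.4075] -19.670189133468803
3.7222458504665594 [-2.   1.9  1.6  1.2  0.9 -1.2  1.1 -0.7 -0.5 -1.2 -1.2  1.1  0.  -0.
 -0.6 -3.7]
0 [  0.4895   0.1415  -0.3404  -1.2962 -16.2948  -1.6902 -18.2234] -19.504574234241325
5.467006299445132 [-2.  -0.7  1.9 -2.4  1.3  2.5 -3.2  1.6  0.7 -0.1 -0.3  0.1 -1.2  1.5
  2.   0.4  1.4 -1.   1.2 -0.8 -1.2 -0.2 -1.3  0.8 -0.4 -4.9 -0.5 -5.5]
[0.4898 0.1544 0.022 ] 0.05618729016301167 -19.229523918082485
[0.49   0.1547 0.022 ] 0.05691906950619417 -19.13925691351874
[0.4705 0.099  0.026 ] 0.06614151938568387 -20.39895135111878
[0.4708 0.0996 0.026 ] 0.06470942866295598 -19.11190682224643
[0.5104 0.2102 0.026 ] 0.06639466317270903 -20.69007956943836
[0.5843 0.1205 0.06  ] [[0.5974 0.1566 0.06  ]
 [0.5713 0.0844 0.06  ]]
```

The carrier fit is consistent across views: end and divider midpoints give the centre (0.490, 0.1546) and yaw −19.7°. The sleeve then predicts at (0.584,0.121), against a measured (0.584,0.1205). The divider triangulates to 21–23 mm high, as expected. I carry cube "4" over pocket_1 at (0.5003, 0.1833).

>>> play_rows --rows '[[[1,0.022,0.0185,0,-0.0107],[1,0.022,0.0185,0,-0.0107],[1,0.022,0.0185,0,-0.0107],[1,0.0213,0.0186,0,-0.0105],[1,0,0,-0.04,0],[1,0,0,-0.034,0],[1,0,0,0,0],[1,0,0,0,0],[1,0,0,0,0]]]'

```text
time_s: 7.0
eef_pos: [0.501, 0.1838, 0.1616]
tool_rot: [3.139, -0.002, 1.227]
force: [0.4, -0.5, -3.1]
opening: 0.0492
gripper_force: 53.7
```

```bash
python3 - <<'E'
from m import *
s=manip.sense();print(s['eef_pos'],s['tool_rot'],s['force'])
c=shot('wrist','w6.png')
E
```

```text
[0.501  0.1838 0.1616] [ 3.1391 -0.0019  1.2267] [ 0.442  -0.4674 -3.1442]
```

>>> play_rows --rows '[[[1,-0.0007,-0.0005,-0.02,0],[1,0,0,-0.02,0],[1,0,0,-0.01,0],[1,0,0,-0.005,0],[1,0,0,0,0],[1,0,0,0,0],[1,0,0,0,0]]]'

```text
time_s: 7.75
eef_pos: [0.4994, 0.1836, 0.1058]
tool_rot: [3.14, -0.001, 1.228]
force: [-0.4, -1.0, -2.1]
opening: 0.0493
gripper_force: 53.8
```

>>> play_rows --rows '[[[1,0,0,-0.002,0],[1,0,0,-0.0015,0],[1,0,0,0,0],[1,0,0,0,0]]]'

```text
time_s: 8.15
eef_pos: [0.4991, 0.1835, 0.1022]
tool_rot: [3.141, -0.001, 1.228]
force: [-1.1, -0.5, 5.2]
opening: 0.0491
gripper_force: 54.7
```

>>> play_rows --rows '[[[-0.3,0,0,0,0],[-0.6,0,0,0,0],[-1,0,0,0,0],[-1,0,0,0,0],[-1,0,0,0,0],[-1,0,0,0.02,0],[-1,0,0,0.04,0],[-1,0,0,0.04,0],[-1,0,-0.02,0.03,0],[-1,0,-0.045,0,0],[-1,0,0,0,0],[-1,0,0,0,0]]]'

```text
time_s: 9.35
eef_pos: [0.4985, 0.1176, 0.2314]
tool_rot: [-3.141, -0.0, 1.226]
force: [0.3, 0.1, -0.3]
opening: 0.0853
gripper_force: 0.0
```

```bash
python3 - <<'E'
from m import *
s=manip.sense();print(s['eef_pos'],s['tool_rot'],s['force'])
c=shot('wrist','w7.png');
p=[.490,.1546,-.3438]
cs,sn=np.cos(p[2]),np.sin(p[2])
W=lambda M:(np.array(M)/1e3)@np.array([[cs,-sn,0],[sn,cs,0],[0,0,1]]).T+[p[0],p[1],0]
im=c['color'][:,:,::-1].copy()
def poly(M,col): cv2.polylines(im,[np.round(proj(c,W(M))).astype(int)],True,col,1)
poly([(-25,5.5,57),(25,5.5,57),(25,55.5,57),(-25,55.5,57)],(0,0,255))
poly([(-28.5,0,22),(28.5,0,22)],(0,255,0)); poly([(100,40,60),(100,-40,60)],(0,255,255)); poly([(-35,-59,26),(35,-59,26),(35,59,26),(-35,59,26)],(255,0,0))
cv2.imwrite('pics/w7o.png',cv2.resize(im,(800,500),interpolation=cv2.INTER_CUBIC))
E
```

```text
[0.4985 0.1176 0.2314] [-3.1414 -0.0004  1.2255] [ 0.2708  0.1407 -0.3365]
```

View pics/w7o.png

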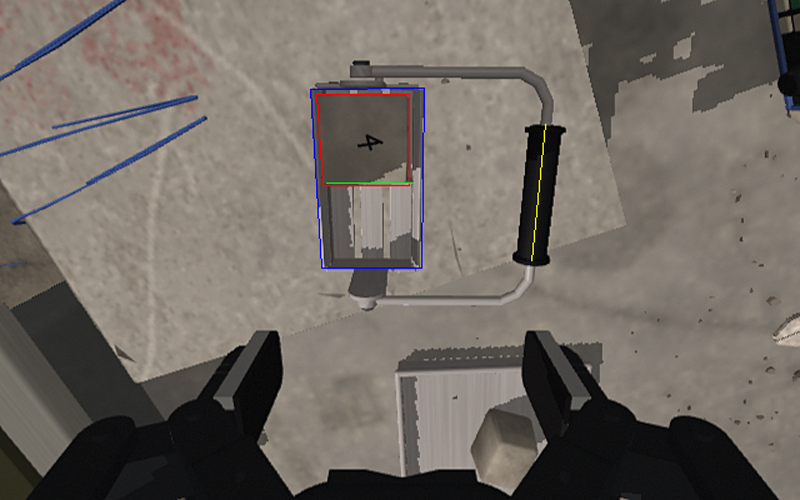

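The overlay of the modelled pose matches the picture: cube "4" sits square in pocket_1 and the carrier has not moved. Next is cube "1".

>>> play_rows --rows '[[[-1,-0.0055,-0.043,0,-0.0115],[-1,-0.0055,-0.043,0,-0.0115],[-1,-0.0055,-0.043,0,-0.0115],[-1,-0.0055,-0.043,0,-0.0115],[-1,-0.0055,-0.043,0,-0.0115],[-1,-0.0055,-0.043,0,-0.0115],[-1,-0.0055,-0.043,0,-0.0115],[-1,-0.0055,-0.043,0,-0.0115],[-1,-0.0055,-0.043,0,-0.0115],[-1,0,0,-0.04,0],[-1,0,0,-0.04,0],[-1,0,0,0,0]]]'

```text
time_s: 10.6
eef_pos: [0.4459, -0.2661, 0.1462]
tool_rot: [-3.13, 0.001, 0.903]
force: [-1.0, 0.3, -0.9]
opening: 0.0855
gripper_force: 0.0
```

>>> play_rows --rows '[[[-1,0,0,0,0],[-1,0,0,0,0]]]'

```text
time_s: 10.8
eef_pos: [0.4507, -0.2686, 0.153]
tool_rot: [3.139, -0.0, 0.904]
force: [0.7, 1.1, -0.0]
opening: 0.0852
gripper_force: 0.0
```

```bash
python3 - <<'E'
from m import *
s=manip.sense();print(s['eef_pos'],s['tool_rot'])
c=shot('wrist','w8.png'); a=np.radians(51.6); e=np.array([np.cos(a),np.sin(a)]);n=np.array([-e[1],e[0]])
P=[np.r_[np.array([.4485,-.2695])+.025*(i*e+j*n),.055] for i,j in((1,1),(1,-1),(-1,-1),(-1,1))]; q=proj(c,P); print(q)
# refine corners near prediction
g8=g(c); r=cv2.cornerSubPix(g8,q.astype(np.float32).reshape(-1,1,2),(7,7),(-1,-1),(3,40,.01)).reshape(-1,2); print(r); X=onplane(c,r,.055); print(X,X.mean(0)); d=np.roll(X,-1,0)-X; print(np.linalg.norm(d,axis=1),np.degrees(np.arctan2(d[:,1],d[:,0]))%90)
E
```

```text
[ 0.4507 -0.2686  0.153 ] [ 3.139  -0.0004  0.9038]
[[270.2599 202.7053]
 [364.865  203.006 ]
 [360.8644 284.4621]
 [274.1213 284.273 ]]Traceback (most recent call last):
  File "<stdin>", line 6, in <module>
cv2.error: OpenCV(4.12.0) :-1: error: (-5:Bad argument) in function 'cornerSubPix'
> Overload resolution failed:
>  - Layout of the output array corners is incompatible with cv::Mat
>  - Expected Ptr<cv::UMat> for argument 'corners'
```

```bash
python3 - <<'E'
from m import *
c=load('w8.png'); q=np.array([[270.3,202.7],[364.9,203.0],[360.9,284.5],[274.1,284.3]])
r=cv2.cornerSubPix(g(c),np.ascontiguousarray(q,dtype=np.float32).reshape(-1,1,2),(8,8),(-1,-1),(3,40,.01)).reshape(-1,2); print(r); X=onplane(c,r,.055); print(X.mean(0)); d=np.roll(X,-1,0)-X; print(np.linalg.norm(d,axis=1),np.degrees(np.arctan2(d[:,1],d[:,0]))%90)
G=cv2.GaussianBlur(g(c),(5,5),0).astype(int)
print(G[230,250:385:3],'\n',G[255,250:385:3]); print(G[190:300:3,300])
E
```

```text
[[270.6036 203.7052]
 [361.6172 204.5131]
 [360.6979 287.4023]
 [273.4839 280.9386]]
[ 0.448  -0.2694  0.055 ]
[0.0482 0.0511 0.0504 0.0472] [51.2511 53.4698 46.8289 51.076 ]
[151 153 151 154 154 152 147 141 133 133 132 132 131 130 130 131 134 137
 141 143 146 146 145 146 146 144 144 141 141 141 139 138 140 140 138 136
 133  97 114 150 150 151 150 150 154] 
 [151 151 152 154 151 152 151 151 140 142 142 142 140 137 136 135 133 135
 138 140 143 143 143 142 143 146 144 144 143 142 140 139 139 137 136 116
 106 143 152 150 152 154 156 149 151]
[ 61  59  58  55  61 114 125 126 128 130 129 130 132 135 138 138 138 138
 138 139 139 136 133 135 136 134 137 138 136 133 132 141 152 149 148 151
 152]
```

Cube "1" is confirmed at (0.448,−0.2695), square to the jaws. I descend and grip.

>>> play_rows --rows '[[[-1,-0.002,-0.001,-0.027,0],[-1,0,0,-0.027,0],[-1,0,0,0,0],[-1,0,0,0,0],[1,0,0,0,0],[1,0,0,0,0],[1,0,0,0,0],[1,0,0,0,0],[1,0,0,0,0],[1,0,0,0,0],[1,0,0,0,0],[1,0,0,0,0]]]'

```text
time_s: 12.05
eef_pos: [0.4478, -0.2699, 0.099]
tool_rot: [3.14, -0.001, 0.902]
force: [-0.7, 1.3, 5.7]
opening: 0.049
gripper_force: 53.9
```

>>> play_rows --rows '[[[1,0,0,0.02,0],[1,0,0,0.04,0],[1,0,0,0.04,0],[1,0.0035,0.03,0.04,0.0115],[1,0.0035,0.046,0,0.0115],[1,0.0035,0.046,0,0.0115],[1,0.0035,0.046,0,0.0115],[1,0.0035,0.046,0,0.0115],[1,0.0035,0.046,0,0.0115],[1,0.0035,0.046,0,0.0115],[1,0.0035,0.046,0,0.0115],[1,0.0035,0.044,0,0.0115]]]'

```text
time_s: 13.25
eef_pos: [0.4781, 0.1282, 0.2375]
tool_rot: [3.142, 0.0, 1.229]
force: [1.3, -0.3, -2.3]
opening: 0.0492
gripper_force: 53.2
```

>>> play_rows --rows '[[[1,0,0,0,0],[1,0,0,-0.04,0],[1,0,0,-0.04,0],[1,0,0,0,0],[1,0,0,0,0],[1,0,0,0,0],[1,0,0,0,0]]]'

```text
time_s: 13.95
eef_pos: [0.4803, 0.1264, 0.1594]
tool_rot: [3.138, -0.002, 1.227]
force: [0.2, 0.5, -2.4]
opening: 0.0497
gripper_force: 53.9
```

>>> play_rows --rows '[[[1,-0.0005,-0.0005,-0.02,0],[1,0,0,-0.02,0],[1,0,0,-0.009,0],[1,0,0,-0.004,0],[1,0,0,0,0],[1,0,0,0,0],[1,0,0,0,0]]]'

```text
time_s: 14.65
eef_pos: [0.4789, 0.126, 0.1051]
tool_rot: [3.14, -0.001, 1.228]
force: [0.1, 0.0, -3.2]
opening: 0.0489
gripper_force: 53.9
```

>>> play_rows --rows '[[[1,0,0,-0.002,0],[1,0,0,-0.0015,0],[1,0,0,0,0],[1,0,0,0,0]]]'

```text
time_s: 15.05
eef_pos: [0.4784, 0.1258, 0.101]
tool_rot: [3.141, -0.0, 1.228]
force: [0.1, -0.3, -1.2]
opening: 0.049
gripper_force: 54.1
```

>>> play_rows --rows '[[[1,0,0,-0.001,0],[1,0,0,0,0],[1,0,0,0,0]]]'

```text
time_s: 15.35
eef_pos: [0.4784, 0.1258, 0.1009]
tool_rot: [3.141, -0.001, 1.228]
force: [-3.1, -0.8, 7.7]
opening: 0.0491
gripper_force: 55.4
```

>>> play_rows --rows '[[[-0.3,0,0,0,0],[-0.6,0,0,0,0],[-1,0,0,0,0],[-1,0,0,0,0],[-1,0,0,0,0],[-1,0,0,0.02,0],[-1,0,0,0.04,0],[-1,0,0,0.04,0],[-1,0.01,-0.01,0.03,0],[-1,0.01,-0.01,0,0],[-1,0,0,0,0],[-1,0,0,0,0]]]'

```text
time_s: 16.55
eef_pos: [0.4972, 0.1055, 0.2284]
tool_rot: [-3.139, 0.001, 1.227]
force: [-0.0, 0.2, 0.3]
opening: 0.0855
gripper_force: 0.0
```

```bash
python3 - <<'E'
from m import *
s=manip.sense();print(s['eef_pos'],s['tool_rot'],s['force'])
c=shot('wrist','w9.png');
p=[.490,.1546,-.3438]
cs,sn=np.cos(p[2]),np.sin(p[2])
W=lambda M:(np.array(M)/1e3)@np.array([[cs,-sn,0],[sn,cs,0],[0,0,1]]).T+[p[0],p[1],0]
im=c['color'][:,:,::-1].copy()
def poly(M,col): cv2.polylines(im,[np.round(proj(c,W(M))).astype(int)],True,col,1)
for o in (0,-61): poly([(-25,5.5+o,57),(25,5.5+o,57),(25,55.5+o,57),(-25,55.5+o,57)],(0,0,255))
poly([(100,40,60),(100,-40,60)],(0,255,255)); poly([(-35,-59,26),(35,-59,26),(35,59,26),(-35,59,26)],(255,0,0))
t=shot('top','t9.png')['color'][160:280,200:320,::-1]; sd=shot('side','s9.png')['color'][200:320,230:350,::-1]
L=im[0:240,150:550]; L=cv2.resize(L,(500,300),interpolation=cv2.INTER_CUBIC)
z=lambda a: cv2.resize(a,(300,300),interpolation=cv2.INTER_CUBIC)
cv2.imwrite('pics/v10.png',np.vstack([np.hstack([L,np.zeros((300,100,3),np.uint8)]),np.hstack([z(t),z(sd)])]))
E
```

```text
[0.4972 0.1055 0.2284] [-3.1389  0.0012  1.2269] [-0.0235  0.1861  0.2833]
```

View pics/v10.png

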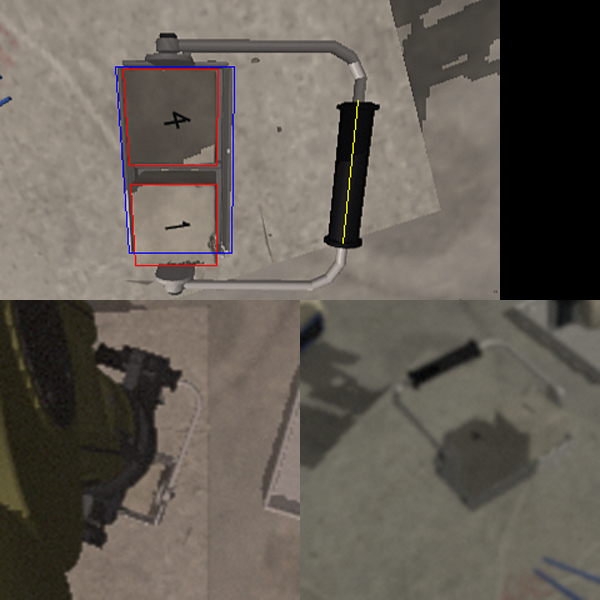

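The wrist view shows both cubes standing square in their pockets, with overlay errors of 1–2 px. The sleeve lies on the predicted line, from about (358,103) to (344,243) in the view. Next I go to the sleeve at (0.584,0.1205).

>>> play_rows --rows '[[[-1,0.029,0.005,0,0],[-1,0.029,0.005,0,0],[-1,0.029,0.005,0,0],[-1,0,0,-0.03,0],[-1,0,0,-0.028,0],[-1,0,0,0,0],[-1,0,0,0,0],[-1,0,0,0,0]]]'

```text
time_s: 17.5
eef_pos: [0.5856, 0.1211, 0.173]
tool_rot: [3.14, -0.001, 1.228]
force: [0.0, 0.0, 0.3]
opening: 0.0853
gripper_force: 0.0
```

```bash
python3 - <<'E'
from m import *
s=manip.sense();print(s['eef_pos'],s['tool_rot'])
c=shot('wrist','w10.png');im=g(c)
m=((im<50)).astype(np.uint8); m[260:]=0
n,l,st,ce=cv2.connectedComponentsWithStats(m)
for i in range(1,n):
    if st[i,4]>400: print(st[i],ce[i],onplane(c,ce[i],.06),cv2.minAreaRect(np.argwhere(l==i)[:,::-1].astype(np.float32)))
print(proj(c,[[.5843,.1206,.06],[.5843+.337*.04,.1206+.9415*.04,.06],[.5843-.337*.04,.1206-.9415*.04,.06]]))
E
```

```text
[0.5856 0.1211 0.173 ] [ 3.1403 -0.0009  1.2279]
[ 544   21   59  124 3421] [574.0316  88.097 ] [[0.7362 0.1527 0.06  ]] ((570.8207397460938, 85.15229797363281), (124.96099853515625, 41.34592819213867), 78.53046417236328)
[ 298  166   39   94 2832] [316.5862 211.7105] [[0.5879 0.1329 0.06  ]] ((317.0, 212.5), (93.0, 38.0), 90.0)
[[317.9754 231.7478]
 [317.8883 165.9745]
 [318.0519 289.543 ]]
```

>>> play_rows --rows '[[[-1,-0.001,-0.0005,-0.02,0],[-1,0,0,-0.025,0],[-1,0,0,-0.014,0],[-1,0,0,0,0],[-1,0,0,0,0],[-1,0,0,0,0]]]'

```text
time_s: 18.15
eef_pos: [0.5853, 0.1205, 0.1146]
tool_rot: [3.139, -0.002, 1.228]
force: [0.5, -0.3, 0.2]
opening: 0.0852
gripper_force: 0.0
```

>>> play_rows --rows '[[[0,0,0,0,0],[1,0,0,0,0],[1,0,0,0,0],[1,0,0,0,0],[1,0,0,0,0],[1,0,0,0,0],[1,0,0,0,0],[1,0,0,0,0],[1,0,0,0,0],[1,0,0,0,0]]]' --force 70

```text
time_s: 19.15
eef_pos: [0.5835, 0.1204, 0.1125]
tool_rot: [-3.14, 0.0, 1.228]
force: [-2.4, 3.1, -0.7]
opening: 0.016
gripper_force: 68.2
```

The sleeve is gripped (opening 16 mm). I swing the bail up along its 100 mm arc.

>>> play_rows --rows '[[[1,-0.0004,0.0001,0.0087,0],[1,-0.0011,0.0004,0.0086,0],[1,-0.0018,0.0006,0.0085,0],[1,-0.0025,0.0009,0.0083,0],[1,-0.0031,0.0011,0.0081,0],[1,-0.0038,0.0014,0.0077,0],[1,0,0,0,0],[1,0,0,0,0]]]'

```text
time_s: 19.95
eef_pos: [0.5714, 0.1247, 0.163]
tool_rot: [3.141, -0.0, 1.228]
force: [-2.0, 1.9, -2.4]
opening: 0.0162
gripper_force: 68.4
```

>>> play_rows --rows '[[[1,-0.0044,0.0016,0.0074,0],[1,-0.005,0.0018,0.0069,0],[1,-0.0055,0.002,0.0064,0],[1,-0.0061,0.0022,0.0059,0],[1,-0.0065,0.0023,0.0053,0],[1,-0.0069,0.0025,0.0047,0],[1,0,0,0,0],[1,0,0,0,0]]]'

```text
time_s: 20.75
eef_pos: [0.537, 0.1372, 0.1995]
tool_rot: [3.141, -0.0, 1.228]
force: [-1.5, 2.3, -4.6]
opening: 0.0161
gripper_force: 68.4
```

>>> play_rows --rows '[[[1,-0.0073,0.0026,0.004,0],[1,-0.0076,0.0027,0.0033,0],[1,-0.0078,0.0028,0.0026,0],[1,-0.008,0.0029,0.0019,0],[1,-0.0081,0.0029,0.0011,0],[1,-0.0082,0.0029,0.0004,0],[1,0,0,0,0],[1,0,0,0,0],[1,0,0,0,0]]]'

```text
time_s: 21.65
eef_pos: [0.4908, 0.1541, 0.2132]
tool_rot: [3.14, -0.001, 1.228]
force: [0.7, 1.4, 1.8]
opening: 0.0162
gripper_force: 69.1
```

```bash
python3 - <<'E'
from m import *
s=manip.sense();print(s['eef_pos'],s['tool_rot'],s['force'],s['opening'])
E
```

```text
[0.4908 0.1541 0.2132] [ 3.14   -0.001   1.2275] [0.683  1.3765 1.7686] 0.01615791934308807
```

The bail is upright over the carrier (TCP 0.2132, sleeve about 0.159). I lift smoothly by 12 cm.

>>> play_rows --rows '[[[1,0,0,0,0],[1,0,0,0.003,0],[1,0,0,0.006,0],[1,0,0,0.01,0],[1,0,0,0.014,0],[1,0,0,0.016,0],[1,0,0,0.016,0],[1,0,0,0.016,0],[1,0,0,0.015,0],[1,0,0,0.012,0],[1,0,0,0.008,0],[1,0,0,0.004,0]]]' --force 90

```text
time_s: 22.85
eef_pos: [0.4901, 0.1539, 0.3332]
tool_rot: [3.141, -0.0, 1.228]
force: [1.2, -0.5, -9.6]
opening: 0.0155
gripper_force: 88.1
```

>>> play_rows --rows '[[[1,0,0,0,0],[1,0,0,0,0],[1,0,0,0,0],[1,0,0,0,0],[1,0,0,0,0],[1,0,0,0,0],[1,0,0,0,0],[1,0,0,0,0],[1,0,0,0,0],[1,0,0,0,0],[1,0,0,0,0],[1,0,0,0,0]]]'

```text
time_s: 24.05
eef_pos: [0.4901, 0.154, 0.3326]
tool_rot: [3.142, -0.0, 1.228]
force: [0.4, 0.1, -9.9]
opening: 0.0155
gripper_force: 88.2
```

>>> play_rows --rows '[[[1,0,0,0,0],[1,0,0,0,0],[1,0,0,0,0],[1,0,0,0,0],[1,0,0,0,0],[1,0,0,0,0],[1,0,0,0,0],[1,0,0,0,0],[1,0,0,0,0],[1,0,0,0,0],[1,0,0,0,0],[1,0,0,0,0]]]'

```text
time_s: 25.25
eef_pos: [0.49, 0.154, 0.3326]
tool_rot: [-3.142, 0.0, 1.228]
force: [0.3, -1.0, -9.1]
opening: 0.0156
gripper_force: 88.2
```

```bash
python3 - <<'E'
from m import *
F=[manip.read_camera('wrist') for _ in range(12)]
f0=g(F[0])
# carrier region: project carrier at underside z~0.12 hanging under TCP
p=[.490,.1546,-.3438]; cs,sn=np.cos(p[2]),np.sin(p[2])
W=lambda M,h:(np.array(M)/1e3)@np.array([[cs,-sn,0],[sn,cs,0],[0,0,1]]).T+[p[0],p[1],h]
q=proj(F[0],W([(-25,55,57),(25,55,57),(25,5,57),(-25,5,57),(0,30,57)],.12));print(q)
x0,y0=q[:4].min(0).astype(int);x1,y1=q[:4].max(0).astype(int); y0=max(0,y0);y1=min(399,y1)
sl=(slice(y0,y1),slice(x0,x1)); hw=cv2.createHanningWindow((x1-x0,y1-y0),cv2.CV_32F)
for k in (1,3,5,7,9,11): print(k,cv2.phaseCorrelate(np.float32(f0[sl]),np.float32(g(F[k])[sl]),hw))
r=g(load('w9.png')); print('outline brightness step rows', [int(v) for v in cv2.GaussianBlur(f0,(3,3),0)[max(0,y0-20):y1+20:4,(x0+x1)//2]])
cv2.imwrite('pics/end.png',F[-1]['color'][:,:,::-1]); s=manip.sense();print(s['force'],s['gripper_force'],s['eef_pos'],s['time_s'],max(abs(np.array(s['qd']))))
# match of cube 4's top: warp w9 view to predicted level pose now and compare
c9=load('w9.png'); M=[(-25,55.5,57),(25,55.5,57),(25,5.5,57),(-25,5.5,57)]
H=cv2.getPerspectiveTransform(np.float32(proj(c9,W(M,0))),np.float32(proj(F[0],W(M,.12))))
wp=cv2.warpPerspective(g(c9),H,(640,400)); cc=np.round(q[4]).astype(int); h=32
T=cv2.Laplacian(cv2.GaussianBlur(np.float32(wp),(0,0),2),cv2.CV_32F)[cc[1]-h:cc[1]+h,cc[0]-h:cc[0]+h]
I=cv2.Laplacian(cv2.GaussianBlur(np.float32(f0),(0,0),2),cv2.CV_32F)
I=I[max(0,cc[1]-h-30):cc[1]+h+30,cc[0]-h-40:cc[0]+h+40]
_,v,_,l=cv2.minMaxLoc(cv2.matchTemplate(I,T,cv2.TM_CCOEFF_NORMED)); print('cube mark offset px',l[0]-40,l[1]-(cc[1]-h-max(0,cc[1]-h-30)),v)
E
```

```text
[[281.8837 125.7644]
 [357.9617 125.8984]
 [355.3418 197.7417]
 [284.4402 197.6321]
 [319.9103 163.0245]]
1 ((-0.012163351853175186, 0.021789987699278868), 0.9480938192870881)
3 ((0.016773277788090013, -0.03504322283907868), 0.9809161687890688)
5 ((-0.02977156377902901, -0.02329546545448835), 0.9718404912286335)
7 ((-0.002838176055149688, 0.0894253735953967), 0.9755638693769773)
9 ((-0.055727126774577584, -0.13443373786055446), 0.9678329878383213)
11 ((-0.06384815743783889, -0.030835040365822408), 0.9816170136133829)
outline brightness step rows [70, 78, 78, 79, 94, 95, 95, 95, 95, 106, 106, 106, 105, 105, 105, 105, 106, 106, 104, 104, 104, 104, 104, 105, 106, 17, 12, 12]
[-0.4726  0.0923 -9.1702] 88.18502426147461 [0.4901 0.154  0.3326] 25.85 0.002476912997233225
cube mark offset px 2 1 0.4050559997558594
```

The carrier hangs still (image drift under 0.15 px over 0.6 s), and the cube mark is within about 2 px of where a level carrier puts it. The wrist load of about 9 N fits a loaded carrier. I hand in.

```bash
python3 -c "
from bench import manip
print(manip.sign_off())"
```

```text
the job is handed in; nothing more can be done
None
```

I handed the job in with both cubes seated in the carrier, the spacer never touched in the tray, and the loaded carrier held still by the bail's sleeve about 12 cm above the bench; the hand-in gave no verdict, and I had no direct measure of tilt.

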